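# Set out the carver's sharpening tray

### The job

Set out the sharpening tray: lay the block plane, the bench stone and the paddle strop each flat on its own dark silhouette in the tray, lay the slip stone lengthways and centred on top of the bench stone, and stand the oil can upright behind the bench stone (on the side away from the robot) in the same bay. The stones are brittle, so set them down gently rather than dropping them, and leave the carving gouge on the bench where it lies.

Things in the scene. Friction and masses are not known exactly. Their poses are not given: they have to be found in the camera images.
- plane_c (a point): small iron block plane, loose, on its sole: 140 long (x, brass knob at +x) x 42 wide (y), about 46 high, both ends rounded; its flat sides rise 24 above the sole over the middle 80 of its length: take it there, across y. Point: its centre, 22.5 above the sole; z up. 0.4 to 0.65 kg. On its silhouette the knob may point either way.
- stone_c (a point): bench stone (oilstone), loose: plain rectangular grey block in two layers, 125 long (x) x 50 wide (y) x 22 high, the largest stone. This point is its centre, 11 above its underside. About 0.3 kg.
- strop_c (a point): paddle strop, loose: pale wooden paddle, brown leather on top, flat underneath, 180 long over all. Blade 110 long (x) x 40 wide (y) x 16 high; a handle 24 wide, 13 high, 70 long goes on towards -x. Point: centre of the blade (not of the whole), 8 above the underside, the place to take it, across y; the handle's end is 125 from it. 0.11 kg.
- slip_c (a point): slip stone, loose: the small grey stone, 95 long (x) x 38 wide (y) x 14 high, flat top and underside, one long edge (+y) half round. This point is its centre, 7 above its underside. About 0.1 kg.
- can_c (a point): small round steel oil can, loose, upright: 42 diameter, straight side to 42 high, then a cone and a thin spout to 64 high. This point is on its axis 32 above its underside; z points up the spout. About 0.11 kg.
- plane_mark (a point): centre of the plane's dark silhouette (140 x 42, both ends round), in the middle of its pale insert, on its upper face (7 above the bench); x along it, away from the robot, z up. Fixed wooden tray, 236 long x 272 wide: three bays side by side, an insert 222 x 78 in each; which insert lies in which bay changes. Its end walls (x) stand 15, sides and dividers 3 above the inserts; bays 86.5 apart.
- stone_mark (a point): centre of the bench stone's dark silhouette (plain rectangle 125 x 50) on its insert's upper face; x along it, away from the robot, z up. From here the bay's near wall is 77 away (-x), its far wall 149 (+x), its dividers 40 (y): behind the stone 86 of bare insert remain, where the oil can is to stand (middle: 106 from here along +x).
- strop_mark (a point): centre of the blade part of the strop's dark silhouette (paddle 180 long: blade 110 x 40, handle towards the robot) on its insert's upper face; x from handle to blade tip, away from the robot, z up. The bay's far wall is 78 from here, so the strop lies flat only with its handle towards the robot.
- gouge_c (a point): carving gouge lying loose among the tools, 188 long along x: wooden handle 100 x 24 x 20 high, brass ferrule, narrow steel blade towards +x. Not used; leave it where it lies (it may not be shifted by more than 30). This point is 45 from the handle's middle, towards the blade, 10 above the bench.
There are look-alikes about, which are no part of the job. Leave any orange look-alike of the part that bears plane_mark alone. What is shaped like the part that bears strop_mark but blue is not meant.

How it is judged:
By the outcome, as a careful person would: the job done as asked, in the order asked, and still so for the second after the job is handed in, with the robot touching nothing.
It also fails if it takes over 122 s, if anything falls off the work surface, if the arm or the gripper's body presses on something with over 40 N, if the wrist force passes 120 N, or if a joint passes its speed limit or range.

### The arm

A 7-joint arm with a two-finger parallel gripper is mounted at the origin on the work surface. World frame = base frame: x ahead of the robot, y to its left, z up, the work surface at z = 0. Lengths are in mm, angles in rad, forces in N, time in s.
With the tool pointing down it reaches from about 350 to 900 mm from the base axis. Payload 8.1 kg.
Tool frame: the origin (TCP) lies on the centre line of the jaws, within the pads' length; the fingertips stand 25 mm ahead of it and the grasp point (between the pads) lies 6 mm ahead of it (env.tip_extent is the distance from the TCP to the fingertips, in mm); z points along the fingers, y is the line along which they close (so a half turn about z gives the same grasp; the last joint's range is limited). The gripper opens to 85 mm and grips with 20 to 120 N. Pads are 22 mm wide; open, the fingers measure 114 mm over their backs; the gripper's body (76 mm by 85 mm) begins 54 mm behind the grasp point. The pads swing forward as they close: fully open they stand 13 mm farther back than shut.
Start: joints at [-1.446, 0.434, 0.025, 1.573, -0.012, 1.134, -0.075], TCP at [141.173, 608.86, 256.323] pointing down, gripper open.
Joint ranges: [-2.62, 2.62], [-0.44, 2.09], [-1.27, 1.32], [0.08, 2.57], [-1.32, 4.46], [0.12, 2], [-2.74, 2.74]. Speed limits (rad/s): [2.22, 2.22, 3.01, 3.01, 3.14, 3.14, 3.14].

### API

Orientations are given as a 3x3 rotation matrix whose columns are the frame's x, y, z axes.
In Python, from rig import env, viewer gives the robot as it stands.
- The arm moves only by the tool arm_command, never from a script. Its argument "motion" is a list of rows, each an object of numbers: "x", "y", "z": the shift along the tool's x, y, z in cm; "ax", "ay", "az": the turn, a rotation vector about the tool's x, y, z in degrees; "grip": the gripper's target within -1 to 1 (fully open at 1, half-way at 0, shut at -1). A call has 1 to 8 rows; each row is the pose to reach, as a shift and turn from the pose commanded when the call began, along the tool's axes at that moment; what a row does not reach only later rows make up. A row lasts 1/10 s, in which the tool goes at most 50 mm and 8.59 degrees, less where a joint would pass 70% of its speed; a pose out of reach is approached as far as the arm can. A call with a gripper value outside its range is refused whole. The fingers move at their own pace and stop on an object; "force" is the grip in N (left out, the last holds). Time passes only in rows, so rows that repeat a pose let the fingers close. It gives the time, the measured TCP pose, the force, the opening and the grip force at its end, in the units of the state.
- env.sense(): the state, without advancing time (a new reading comes with each control period).
- viewer.camera(name): name is "scene" or "side" or "wrist"; returns a dict with "frame" (420x560x3 uint8, red, green, blue), "intrinsics" (3x3 intrinsics, pixels), "world_to_cam" (4x4, takes a point from world to camera coordinates). Camera axes: x right, y down, z forward; pixel columns grow to the right and rows downward; lengths in mm; the calibration is good to about 2 mm. The wrist camera is an equidistant fisheye: a pixel r from the principal point sees the ray r / f radians off the axis. A picture is of the moment at which its call begins. There is no depth.
- env.job_done(): hands the job in; it is judged then, once.
Trained networks look in the newest picture that a camera, given by its name, has taken for a name from the list of things; names that differ only in an ending like _2 or _b are one class to them, and where a whole thing is asked for, a point or a joint stands for the part that bears it (a point fixed in the world has none). Each returns a list of dicts, best first, with "score" (0 to 1); they miss things now and then, are a little off and sometimes report something else, mostly with a low value. They report only what shows in the picture. A call takes as long as a camera call. They do not tell look-alikes from the thing itself.
- viewer.boxes_of(camera, name): "at" ([x, y, z] in mm, in world coordinates, good to about 4 mm: the middle of the surface that is visible of it).
- viewer.regions_of(camera, name): "mask" (420x560 bool, what is visible of it).
The state is a dict: "clock": time; "joint_positions": joint angles; "qd": joint speeds; "joint_efforts": joint torques, N m; "tool_pos": TCP position; "ee_rot": TCP orientation; "ft_force": force on the tool from outside, world axes, zero at the start; "moment": the same for the moment, N m; "opening": opening from 0.0 (shut) to 1.0 (fully open); "grip_force": force on a finger pad.
Only numpy, scipy, OpenCV 4.12 (cv2) and the standard library are available. Lean on these libraries where they do the work, as an engineer would, in place of code of your own. Each camera call takes 0.05 s, during which the arm holds its last target. There are 200 camera calls.

## Working session

There is one attempt and no reset: what is moved stays moved. The work goes in short steps, Python scripts to look and compute and a tool call to move; the robot and the scene stay as the last step left them, time stands still between calls to the robot, and variables do not carry over. Pictures are saved under pics/ and viewed, at most 17 in all, crops included, and the job is handed in when it is done.

Besides the shell and the picture viewer there is one more tool, called after ">>>" as a command line: name --argument value ..., lists and objects as JSON in quotes. arm_command: Moves the arm, as the interface text tells. Its arguments: {"type":"object","properties":{"motion":{"type":"array"},"force":{"type":"number"}},"required":["motion"]}

```bash
mkdir -p pics; ls
python3 - <<'E'
from rig import env, viewer
import cv2, numpy as np
for c in ["scene","side"]:
    im=viewer.camera(c); cv2.imwrite(f"pics/{c}0.png",cv2.resize(im["frame"][:,:,::-1],(800,600)))
    for n in ["plane_c","stone_c","strop_c","slip_c","can_c","plane_mark","stone_mark","strop_mark","gouge_c"]:
        print(c,n,[(np.round(b["at"]).tolist(),round(b["score"],2)) for b in viewer.boxes_of(c,n)][:4])
s=env.sense(); print(s["clock"],s["tool_pos"],np.round(s["ee_rot"],3).tolist(),s["opening"])
E
```

```text
pics
scene plane_c [([488.0, 380.0, 24.0], 0.96)]
scene stone_c [([472.0, 271.0, 25.0], 0.67)]
scene strop_c [([472.0, -377.0, 22.0], 0.79)]
scene slip_c [([620.0, -303.0, 12.0], 0.62)]
scene can_c [([626.0, 309.0, 40.0], 0.7)]
scene plane_mark [([574.0, 29.0, 11.0], 0.81), ([218.0, 366.0, 2.0], 0.75)]
scene stone_mark [([582.0, -58.0, 8.0], 0.76), ([457.0, -258.0, 17.0], 0.44)]
scene strop_mark [([189.0, -284.0, 2.0], 0.84), ([564.0, 120.0, 8.0], 0.79)]
scene gouge_c [([456.0, -261.0, 15.0], 0.77)]
side plane_c [([469.0, 388.0, 26.0], 0.83)]
side stone_c [([465.0, 272.0, 26.0], 0.61)]
side strop_c [([454.0, -378.0, 13.0], 0.69)]
side slip_c [([614.0, -297.0, 14.0], 0.86), ([465.0, 271.0, 26.0], 0.48), ([469.0, 388.0, 23.0], 0.4)]
side can_c [([615.0, 312.0, 39.0], 0.79), ([464.0, 272.0, 22.0], 0.53)]
side plane_mark [([564.0, 30.0, 3.0], 0.84), ([228.0, 351.0, 3.0], 0.74)]
side stone_mark [([573.0, -60.0, 4.0], 0.97)]
side strop_mark [([556.0, 118.0, 11.0], 0.93), ([180.0, -287.0, 2.0], 0.76)]
side gouge_c [([451.0, -259.0, 14.0], 0.76), ([618.0, -299.0, 14.0], 0.58)]
1.0 [141.14536287 608.8682945  256.33639951] [[-0.974, 0.226, 0.0], [0.226, 0.974, 0.0], [0.0, 0.0, -1.0]] 1.0034964592758508
```

View pics/scene0.png

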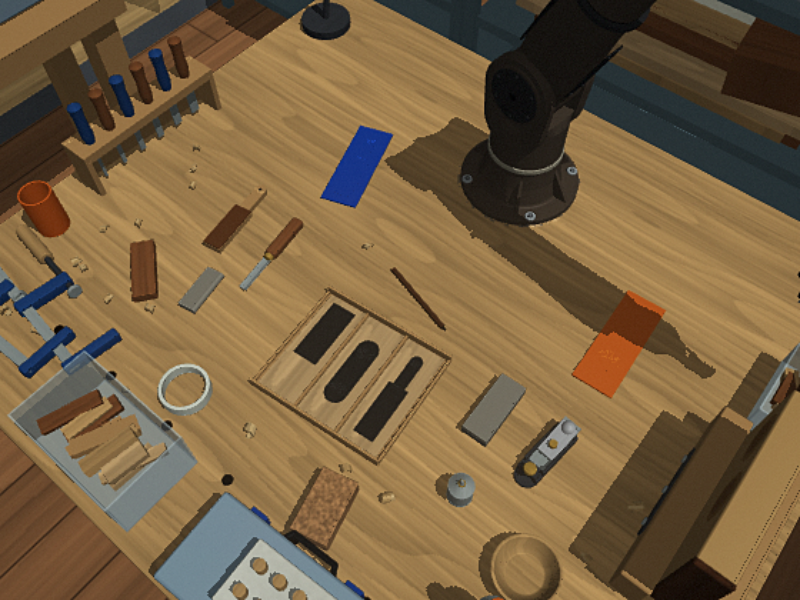

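View pics/side0.png

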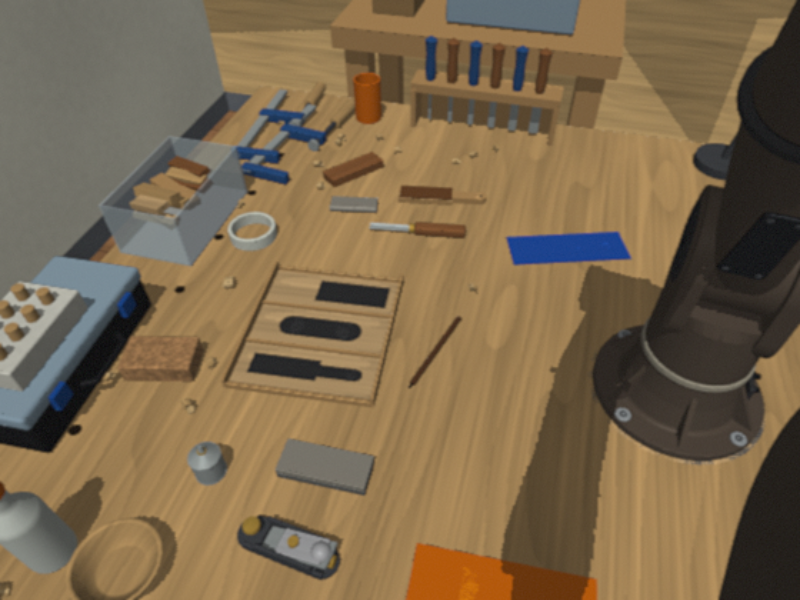

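Both views show the three-bay tray in the middle (scene px ~350,375). Its bays are stone at y≈-59, plane at y≈30 and strop at y≈119. The plane, bench stone and can are on the left; the strop, gouge and slip are on the right. The networks agree with the pictures, so next I'll fit poses by silhouette overlap.

```bash
cat > h.py <<'E'
from rig import env, viewer
import cv2, numpy as np
from scipy.optimize import minimize
def box(x0,x1,w,z0,z1): return np.array([[x,y,z] for x in(x0,x1) for y in(-w/2,w/2) for z in(z0,z1)],float)
def stad(L,w,z0,z1):
    a=np.linspace(-np.pi/2,np.pi/2,12); r=w/2; e=np.c_[L/2-r+r*np.cos(a),r*np.sin(a)]; p=np.r_[e,-e]
    return np.r_[np.c_[p,0*p[:,0]+z0],np.c_[p,0*p[:,0]+z1]]
def cyl(r,z0,z1):
    a=np.linspace(0,2*np.pi,24); return np.r_[np.c_[r*np.cos(a),r*np.sin(a),0*a+z0],np.c_[r*np.cos(a),r*np.sin(a),0*a+z1]]
M={"plane_c":[stad(140,42,0,24)],"stone_c":[box(-62.5,62.5,50,0,22)],"slip_c":[box(-47.5,47.5,38,0,14)],
 "strop_c":[box(-55,55,40,0,16),box(-125,-50,24,0,13)],"can_c":[cyl(21,0,42),np.r_[cyl(21,42,42.1),cyl(1.5,60,64)]],
 "plane_mark":[stad(140,42,7,7)],"stone_mark":[box(-62.5,62.5,50,7,7)],"strop_mark":[box(-55,55,40,7,7),box(-125,-50,24,7,7)],
 "gouge_c":[box(-95,5,24,0,20),box(0,93,8,2,10)]}
S=4
def project(cam,P):
    T=cam["world_to_cam"];K=cam["intrinsics"];q=P@T[:3,:3].T+T[:3,3]
    if cam.get("fish"):
        r=np.hypot(q[:,0],q[:,1]);th=np.arctan2(r,q[:,2]);d=q[:,:2]/np.maximum(r,1e-9)[:,None]*th[:,None]
        return d*[K[0,0],K[1,1]]+[K[0,2],K[1,2]]
    return q[:,:2]/q[:,2:]*[K[0,0],K[1,1]]+[K[0,2],K[1,2]]
def sil(cam,name,p,dz=0):
    c,s=np.cos(p[2]),np.sin(p[2]);m=np.zeros((420*2,560*2),np.uint8)
    for P in M[name]:
        W=np.c_[P[:,0]*c-P[:,1]*s+p[0],P[:,0]*s+P[:,1]*c+p[1],P[:,2]+dz]
        h=cv2.convexHull(project(cam,W).astype(np.float32))
        cv2.fillConvexPoly(m,np.round((h*2+.5)*16).astype(np.int32),255,shift=4)
    return cv2.resize(m,(560,420),interpolation=cv2.INTER_AREA)/255.
def grab(c):
    d=dict(viewer.camera(c));d["fish"]=c=="wrist";return d
def mask(cam,c,name,near):
    R=viewer.regions_of(c,name); best=None
    for r in R:
        m=r["mask"]; v,u=np.nonzero(m)
        d=np.hypot(*(np.array([u.mean(),v.mean()])-project(cam,np.array([[near[0],near[1],10.]]))[0]))
        if d<60*(2 if c=="wrist" else 1) and (best is None or r["score"]>best[0]): best=(r["score"],m)
    if best is None: return None
    m=best[1]
    if name.endswith("mark"):
        m=cv2.morphologyEx(m.astype(np.uint8),cv2.MORPH_CLOSE,np.ones((9,9)))>0
        m=m&(cam["frame"].max(2)<75)
    return m.astype(float)
def fit(obs,name,p0,dz=0):
    def cost(p):
        t=0
        for cam,m in obs:
            s=sil(cam,name,p,dz);t+=1-np.minimum(s,m).sum()/np.maximum(s,m).sum()
        return t/len(obs)
    best=None
    for y in ([p0[2]] if len(p0)>2 else np.arange(-np.pi,np.pi,np.pi/6)):
        x0=np.array([p0[0],p0[1],y]);sx=np.array([x0,x0+[10,0,0],x0+[0,10,0],x0+[0,0,.15]])
        r=minimize(cost,x0,method="Nelder-Mead",options=dict(initial_simplex=sx,maxfev=70,xatol=.05,fatol=1e-4))
        if best is None or r.fun<best.fun: best=r
    r=minimize(cost,best.x,method="Nelder-Mead",options=dict(initial_simplex=np.array([best.x,best.x+[3,0,0],best.x+[0,3,0],best.x+[0,0,.05]]),maxfev=120))
    return r.x,1-r.fun
E
cat > a.py <<'E'
from h import *
G={"plane_c":(478,385),"stone_c":(468,271),"strop_c":(463,-377),"slip_c":(617,-300),"can_c":(620,311,0),"gouge_c":(454,-260),"plane_mark":(569,30,.09),"stone_mark":(540,-62,.09),"strop_mark":(595,119,.09)}
cams={c:grab(c) for c in("scene","side")}
for n,g in G.items():
    o=[(cams[c],m) for c in cams if (m:=mask(cams[c],c,n,g)) is not None and m.sum()>30]
    out=[]
    for s in [o]+([[q] for q in o] if len(o)>1 else []):
        p,i=fit(s,n,g if s is o else P); P=p; out.append((np.round(p[:2],1).tolist(),round(np.degrees(p[2])%360,1),round(i,2)))
    print(n,out)
E
python3 a.py
```

```text
plane_c [([477.5, 381.5], np.float64(174.9), np.float64(0.91)), ([479.0, 381.9], np.float64(175.0), np.float64(0.91)), ([475.1, 381.3], np.float64(174.4), np.float64(0.91))]
stone_c [([468.6, 267.6], np.float64(182.1), np.float64(0.95)), ([470.4, 268.4], np.float64(182.1), np.float64(0.96)), ([467.2, 266.9], np.float64(182.2), np.float64(0.97))]
strop_c [([486.0, -372.3], np.float64(10.1), np.float64(0.9)), ([486.1, -372.2], np.float64(10.1), np.float64(0.92)), ([481.5, -373.5], np.float64(9.8), np.float64(0.9))]
slip_c [([617.7, -306.3], np.float64(187.2), np.float64(0.87)), ([620.4, -306.0], np.float64(190.4), np.float64(0.86)), ([617.0, -306.8], np.float64(187.0), np.float64(0.9))]
can_c [([620.6, 308.5], np.float64(16.2), np.float64(0.89)), ([623.7, 310.9], np.float64(15.8), np.float64(0.96)), ([619.5, 307.9], np.float64(20.0), np.float64(0.95))]
gouge_c [([474.2, -262.6], np.float64(7.7), np.float64(0.81)), ([477.1, -260.4], np.float64(8.0), np.float64(0.81)), ([474.9, -264.3], np.float64(7.3), np.float64(0.85))]
plane_mark [([568.4, 30.3], np.float64(6.7), np.float64(0.89)), ([568.5, 30.3], np.float64(6.7), np.float64(0.94)), ([566.0, 28.2], np.float64(5.1), np.float64(0.84))]
stone_mark [([537.7, -62.5], np.float64(5.9), np.float64(0.84))]
strop_mark [([594.7, 119.5], np.float64(5.6), np.float64(0.87)), ([594.7, 119.5], np.float64(5.6), np.float64(0.93)), ([592.8, 117.2], np.float64(5.8), np.float64(0.82))]
```

```bash
cat > go.py <<'E'
import sys,numpy as np
from rig import env
# go.py x y z yawdeg(tool-y angle, mod 180)
def plan(x,y,z,yaw):
    s=env.sense();R=np.array(s["ee_rot"]);p=np.array(s["tool_pos"])
    d=R.T@(np.array([x,y,z])-p)/10
    a=np.degrees(np.arctan2(R[1,1],R[0,1])); dy=(yaw-a+90)%180-90
    tilt=np.degrees(np.arccos(min(1,-R[2,2])))
    print("shift cm",np.round(d,2).tolist(),"az",round(-dy,1),"| tilt",round(tilt,2),"t",round(s["clock"],1),"tcp",np.round(p,1).tolist(),"op",round(s["opening"],2),"gf",round(s["grip_force"],1),"F",np.round(s["ft_force"],1).tolist(),"j7",round(s["joint_positions"][6],2))
if __name__=="__main__": plan(*map(float,sys.argv[1:5]))
E
python3 go.py 477 381.5 140 85; python3 -c "
from rig import env;print(env.tip_extent)"
```

```text
shift cm [-37.85, -14.56, 11.63] az -8.1 | tilt 0.01 t 2.0 tcp [141.2, 608.9, 256.3] op 1.0 gf 0.0 F [0.1, 0.3, 0.2] j7 -0.08
25.0
```

>>> arm_command --motion '[{"x":-37.8,"y":-14.6,"z":11.6,"az":-8.1},{"x":-37.8,"y":-14.6,"z":11.6,"az":-8.1},{"x":-37.8,"y":-14.6,"z":11.6,"az":-8.1},{"x":-37.8,"y":-14.6,"z":11.6,"az":-8.1},{"x":-37.8,"y":-14.6,"z":11.6,"az":-8.1},{"x":-37.8,"y":-14.6,"z":11.6,"az":-8.1},{"x":-37.8,"y":-14.6,"z":11.6,"az":-8.1},{"x":-37.8,"y":-14.6,"z":11.6,"az":-8.1}]'

```text
invalid input
```

>>> arm_command --motion '[{"x":0},{"x":0},{"x":0}]'

```text
invalid input
```

```bash
cat > w.py <<'E'
import sys
from h import *
# w.py pic name x y yawdeg [dz]
cam=grab("wrist");fr=cam["frame"][:,:,::-1].copy()
a=sys.argv;args=a[2:]
for k in range(0,len(args),5):
    n=args[k];x,y,yaw,dz=map(float,args[k+1:k+5])
    m=mask(cam,"wrist",n,(x,y))
    if m is None or m.sum()<50: print(n,"no mask");continue
    p,i=fit([(cam,m)],n,(x,y,np.radians(yaw)),dz)
    print(n,np.round(p[:2],1),round(np.degrees(p[2]),1),"iou",round(i,2))
    c,_=cv2.findContours((sil(cam,n,p,dz)>.5).astype(np.uint8),cv2.RETR_EXTERNAL,cv2.CHAIN_APPROX_NONE);cv2.drawContours(fr,c,-1,(0,255,255),1)
if a[1]!="-": cv2.imwrite("pics/"+a[1]+".png",fr)
E
python3 w.py w1 plane_c 477 381.5 175 0 stone_c 468 268 2 0; python3 go.py 477 381.5 140 85
```

```text
plane_c no mask
stone_c no mask
shift cm [-37.85, -14.56, 11.63] az -8.1 | tilt 0.0 t 2.1 tcp [141.2, 608.9, 256.3] op 1.0 gf 0.0 F [-0.4, 0.3, -0.4] j7 -0.08
```

>>> arm_command --motion '[{"x":-37.8,"y":-14.6,"z":11.6,"ax":0,"ay":0,"az":-8.1,"grip":1},{"x":-37.8,"y":-14.6,"z":11.6,"ax":0,"ay":0,"az":-8.1,"grip":1},{"x":-37.8,"y":-14.6,"z":11.6,"ax":0,"ay":0,"az":-8.1,"grip":1},{"x":-37.8,"y":-14.6,"z":11.6,"ax":0,"ay":0,"az":-8.1,"grip":1},{"x":-37.8,"y":-14.6,"z":11.6,"ax":0,"ay":0,"az":-8.1,"grip":1},{"x":-37.8,"y":-14.6,"z":11.6,"ax":0,"ay":0,"az":-8.1,"grip":1},{"x":-37.8,"y":-14.6,"z":11.6,"ax":0,"ay":0,"az":-8.1,"grip":1},{"x":-37.8,"y":-14.6,"z":11.6,"ax":0,"ay":0,"az":-8.1,"grip":1}]'

```text
clock: 2.95
tool_pos: [460.8, 391.7, 145.9]
ee_rot: [[-0.996, 0.086, 0.0], [0.086, 0.996, 0.001], [-0.0, 0.001, -1.0]]
ft_force: [1.1, 0.8, 0.1]
opening: 1.003
grip_force: 0.0
```

```bash
python3 w.py w1 plane_c 477 381.5 175 0 stone_c 468 268 2 0; python3 go.py 477 381.5 140 85
```

```text
plane_c [478.4 380.7] 174.0 iou 0.91
stone_c [469.2 266.2] 1.8 iou 0.9
shift cm [-1.51, -0.6, 0.53] az -0.4 | tilt 0.15 t 3.1 tcp [462.6, 388.9, 145.2] op 1.0 gf 0.0 F [-1.0, 0.4, -0.3] j7 0.72
```

View pics/w1.png

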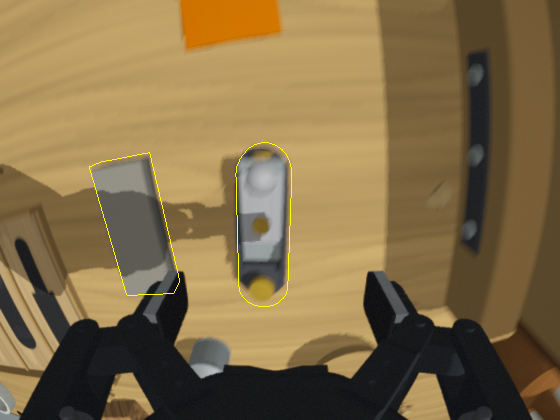

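```bash
python3 go.py 478 381.0 27 84.5
```

```text
shift cm [-1.6, -0.61, 11.83] az 0.1 | tilt 0.15 t 3.1 tcp [462.6, 388.9, 145.2] op 1.0 gf 0.0 F [-1.0, 0.4, -0.3] j7 0.72
```

The wrist view shows the plane (px 263,225) and the bench stone (px 135,225), with the fitted outlines on them. Next I descend on the plane.

>>> arm_command --motion '[{"x":-1.6,"y":-0.6,"z":2,"ax":0,"ay":0,"az":0,"grip":1},{"x":-1.6,"y":-0.6,"z":5,"ax":0,"ay":0,"az":0,"grip":1},{"x":-1.6,"y":-0.6,"z":8,"ax":0,"ay":0,"az":0,"grip":1},{"x":-1.6,"y":-0.6,"z":8,"ax":0,"ay":0,"az":0,"grip":1},{"x":-1.6,"y":-0.6,"z":8,"ax":0,"ay":0,"az":0,"grip":1}]'

```text
clock: 3.6
tool_pos: [473.9, 386.4, 66.7]
ee_rot: [[-0.996, 0.085, -0.001], [0.085, 0.996, -0.0], [0.001, -0.0, -1.0]]
ft_force: [-0.2, 0.8, 0.1]
opening: 1.001
grip_force: 0.0
```

```bash
python3 go.py 478 381.0 27 84.5
```

```text
shift cm [-0.45, -0.5, 3.97] az 0.6 | tilt 0.05 t 3.6 tcp [473.9, 386.4, 66.7] op 1.0 gf 0.0 F [-0.2, 0.8, 0.1] j7 0.75
```

>>> arm_command --motion '[{"x":-0.45,"y":-0.5,"z":2,"ax":0,"ay":0,"az":0.5,"grip":1},{"x":-0.45,"y":-0.5,"z":3.5,"ax":0,"ay":0,"az":0.5,"grip":1},{"x":-0.45,"y":-0.5,"z":3.9,"ax":0,"ay":0,"az":0.5,"grip":1},{"x":-0.45,"y":-0.5,"z":3.9,"ax":0,"ay":0,"az":0.5,"grip":-1},{"x":-0.45,"y":-0.5,"z":3.9,"ax":0,"ay":0,"az":0.5,"grip":-1},{"x":-0.45,"y":-0.5,"z":3.9,"ax":0,"ay":0,"az":0.5,"grip":-1},{"x":-0.45,"y":-0.5,"z":3.9,"ax":0,"ay":0,"az":0.5,"grip":-1},{"x":-0.45,"y":-0.5,"z":3.9,"ax":0,"ay":0,"az":0.5,"grip":-1}]' --force 50

```text
clock: 4.4
tool_pos: [479.1, 380.7, 28.2]
ee_rot: [[-0.995, 0.095, 0.001], [0.095, 0.995, 0.001], [-0.001, 0.001, -1.0]]
ft_force: [-0.6, -0.8, 6.2]
opening: 0.482
grip_force: 52.5
```

```bash
python3 go.py 478 381.0 27 84.5
```

```text
shift cm [0.12, 0.02, 0.12] az 0.1 | tilt 0.08 t 4.4 tcp [479.1, 380.7, 28.2] op 0.48 gf 52.5 F [-0.6, -0.8, 6.2] j7 0.76
```

>>> arm_command --motion '[{"x":0,"y":0,"z":-4,"ax":0,"ay":0,"az":0,"grip":-1},{"x":0,"y":0,"z":-8,"ax":0,"ay":0,"az":0,"grip":-1},{"x":0,"y":0,"z":-11,"ax":0,"ay":0,"az":0,"grip":-1}]'

```text
clock: 4.7
tool_pos: [478.8, 380.1, 139.2]
ee_rot: [[-0.995, 0.095, 0.0], [0.095, 0.995, 0.0], [-0.0, 0.0, -1.0]]
ft_force: [1.0, 0.5, -4.2]
opening: 0.477
grip_force: 53.5
```

```bash
python3 go.py 569 30 135 95.9
```

```text
shift cm [-12.31, -34.0, 0.4] az -11.4 | tilt 0.04 t 4.7 tcp [478.8, 380.1, 139.2] op 0.48 gf 53.5 F [1.0, 0.5, -4.2] j7 0.75
```

>>> arm_command --motion '[{"x":-4.1,"y":-11.3,"z":0.4,"ax":0,"ay":0,"az":-4,"grip":-1},{"x":-4.1,"y":-11.3,"z":0.4,"ax":0,"ay":0,"az":-4,"grip":-1},{"x":-12.3,"y":-34,"z":0.4,"ax":0,"ay":0,"az":-11.4,"grip":-1},{"x":-12.3,"y":-34,"z":0.4,"ax":0,"ay":0,"az":-11.4,"grip":-1},{"x":-12.3,"y":-34,"z":0.4,"ax":0,"ay":0,"az":-11.4,"grip":-1},{"x":-12.3,"y":-34,"z":0.4,"ax":0,"ay":0,"az":-11.4,"grip":-1},{"x":-12.3,"y":-34,"z":0.4,"ax":0,"ay":0,"az":-11.4,"grip":-1},{"x":-12.3,"y":-34,"z":0.4,"ax":0,"ay":0,"az":-11.4,"grip":-1}]'

```text
clock: 5.5
tool_pos: [569.5, 21.7, 133.1]
ee_rot: [[-0.995, -0.095, 0.0], [-0.095, 0.995, -0.004], [0.0, -0.004, -1.0]]
ft_force: [-0.4, -1.5, -4.3]
opening: 0.477
grip_force: 53.5
```

>>> arm_command --motion '[{"x":0,"y":0,"z":0,"ax":0,"ay":0,"az":0,"grip":-1},{"x":0,"y":0,"z":0,"ax":0,"ay":0,"az":0,"grip":-1}]'

```text
clock: 5.7
tool_pos: [568.4, 30.8, 132.9]
ee_rot: [[-0.995, -0.104, -0.001], [-0.104, 0.995, 0.001], [0.001, 0.001, -1.0]]
ft_force: [-0.0, 0.4, -4.7]
opening: 0.48
grip_force: 53.5
```

```bash
python3 go.py 569 30 135 95.9; python3 w.py w2 stone_mark 541 -60 6 0 strop_mark 594 119.5 6 0 plane_c 569 30 186 107
```

```text
shift cm [-0.05, -0.08, -0.21] az 0.0 | tilt 0.07 t 5.7 tcp [568.4, 30.8, 132.9] op 0.48 gf 53.5 F [-0.0, 0.4, -4.7] j7 1.55
stone_mark [541.4 -61.6] 5.9 iou 0.96
strop_mark no mask
plane_c [567.3  30.6] 185.5 iou 0.87
```

View pics/w2.png

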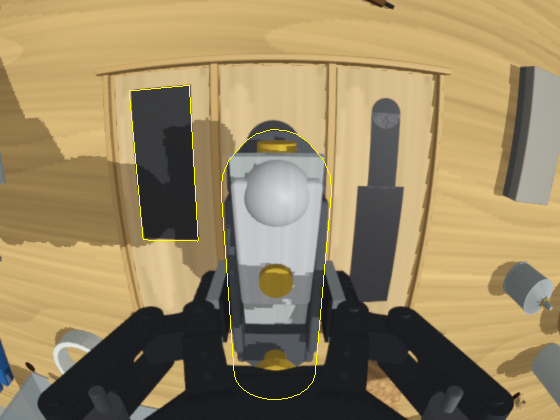

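The held plane is over its bay (middle, px 275,260), the stone mark is at px (163,163) and the strop mark is on the right. I lower it now.

>>> arm_command --motion '[{"x":-0.1,"y":-0.13,"z":3,"ax":0,"ay":0,"az":0,"grip":-1},{"x":-0.1,"y":-0.13,"z":6,"ax":0,"ay":0,"az":0,"grip":-1},{"x":-0.1,"y":-0.13,"z":8,"ax":0,"ay":0,"az":0,"grip":-1},{"x":-0.1,"y":-0.13,"z":9,"ax":0,"ay":0,"az":0,"grip":-1},{"x":-0.1,"y":-0.13,"z":9.4,"ax":0,"ay":0,"az":0,"grip":-1},{"x":-0.1,"y":-0.13,"z":9.6,"ax":0,"ay":0,"az":0,"grip":-1},{"x":-0.1,"y":-0.13,"z":9.7,"ax":0,"ay":0,"az":0,"grip":-1},{"x":-0.1,"y":-0.13,"z":9.7,"ax":0,"ay":0,"az":0,"grip":-1}]'

```text
clock: 6.7
tool_pos: [570.6, 28.9, 37.0]
ee_rot: [[-0.995, -0.104, 0.001], [-0.104, 0.995, 0.0], [-0.001, 0.0, -1.0]]
ft_force: [-0.1, 0.3, -4.7]
opening: 0.479
grip_force: 53.3
```

```bash
python3 go.py 569.2 29.5 35.2 95.9
```

```text
shift cm [0.14, 0.07, 0.18] az 0.0 | tilt 0.08 t 6.7 tcp [570.6, 28.9, 37.0] op 0.48 gf 53.3 F [-0.1, 0.3, -4.7] j7 1.56
```

>>> arm_command --motion '[{"x":0.1,"y":0,"z":0.1,"ax":0,"ay":0,"az":0,"grip":-1},{"x":0.1,"y":0,"z":0.2,"ax":0,"ay":0,"az":0,"grip":-1},{"x":0.1,"y":0,"z":0.22,"ax":0,"ay":0,"az":0,"grip":-1}]'

```text
clock: 7.0
tool_pos: [569.3, 28.7, 35.2]
ee_rot: [[-0.995, -0.103, 0.001], [-0.103, 0.995, 0.0], [-0.001, 0.0, -1.0]]
ft_force: [-4.0, -0.0, 11.6]
opening: 0.48
grip_force: 55.2
```

```bash
python3 go.py 569.2 29.5 35.2 95.9
```

```text
shift cm [-0.0, 0.08, -0.0] az 0.0 | tilt 0.05 t 7.0 tcp [569.3, 28.7, 35.2] op 0.48 gf 55.2 F [-4.0, -0.0, 11.6] j7 1.56
```

Contact made. I release and lift.

>>> arm_command --motion '[{"x":0,"y":0,"z":0,"ax":0,"ay":0,"az":0,"grip":0.3},{"x":0,"y":0,"z":0,"ax":0,"ay":0,"az":0,"grip":0.3},{"x":0,"y":0,"z":0,"ax":0,"ay":0,"az":0,"grip":0.3},{"x":0,"y":0,"z":-3,"ax":0,"ay":0,"az":0,"grip":0.3},{"x":0,"y":0,"z":-7,"ax":0,"ay":0,"az":0,"grip":1},{"x":0,"y":0,"z":-10.5,"ax":0,"ay":0,"az":0,"grip":1},{"x":0,"y":0,"z":-10.5,"ax":0,"ay":0,"az":0,"grip":1}]'

```text
clock: 7.7
tool_pos: [572.1, 29.0, 143.8]
ee_rot: [[-0.995, -0.103, 0.008], [-0.103, 0.995, 0.001], [-0.008, 0.0, -1.0]]
ft_force: [0.2, -0.3, 0.2]
opening: 0.997
grip_force: 0.0
```

```bash
python3 w.py w3 stone_mark 541 -60 6 0 strop_mark 594 119.5 6 0 plane_c 568 29 186 7; python3 go.py 469 267 120 92
```

```text
stone_mark [541.1 -61.6] 5.8 iou 0.95
strop_mark [594.4 119.1] 5.8 iou 0.63
plane_c [567.4  28.9] 185.8 iou 0.91
shift cm [7.41, 24.74, 1.82] az 3.9 | tilt 0.08 t 7.9 tcp [568.4, 28.6, 138.1] op 1.0 gf 0.0 F [-0.5, -0.0, -1.0] j7 1.55
```

View pics/w3.png

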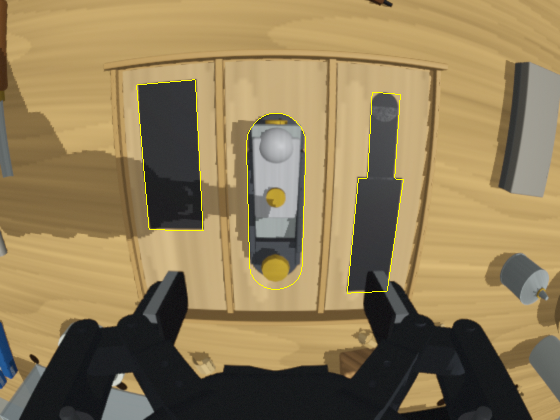

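The plane (px 275,200) covers its silhouette. The midpoint of the other two marks, (567.8, 28.9), also agrees. Next is the bench stone.

>>> arm_command --motion '[{"x":7.4,"y":24.7,"z":1.5,"ax":0,"ay":0,"az":3.9,"grip":1},{"x":7.4,"y":24.7,"z":1.5,"ax":0,"ay":0,"az":3.9,"grip":1},{"x":7.4,"y":24.7,"z":1.5,"ax":0,"ay":0,"az":3.9,"grip":1},{"x":7.4,"y":24.7,"z":1.5,"ax":0,"ay":0,"az":3.9,"grip":1},{"x":7.4,"y":24.7,"z":1.5,"ax":0,"ay":0,"az":3.9,"grip":1},{"x":7.4,"y":24.7,"z":1.5,"ax":0,"ay":0,"az":3.9,"grip":1},{"x":7.4,"y":24.7,"z":1.5,"ax":0,"ay":0,"az":3.9,"grip":1},{"x":7.4,"y":24.7,"z":1.5,"ax":0,"ay":0,"az":3.9,"grip":1}]'

```text
clock: 8.7
tool_pos: [470.0, 265.1, 123.2]
ee_rot: [[-0.999, -0.035, -0.001], [-0.035, 0.999, -0.002], [0.001, -0.002, -1.0]]
ft_force: [1.0, 0.2, -0.0]
opening: 1.001
grip_force: 0.0
```

```bash
python3 w.py - stone_c 469 267 2 0 can_c 620 309 0 0 ; python3 go.py 469 267 60 92
```

```text
stone_c [469.4 267.1] 1.9 iou 0.97
can_c [620.6 309.3] 3.1 iou 0.37
shift cm [0.16, 0.25, 6.38] az -0.1 | tilt 0.06 t 8.8 tcp [470.7, 264.6, 123.8] op 1.0 gf 0.0 F [-0.3, 0.0, 0.0] j7 1.01
```

>>> arm_command --motion '[{"x":0.15,"y":0.25,"z":4,"ax":0,"ay":0,"az":0,"grip":1},{"x":0.15,"y":0.25,"z":7,"ax":0,"ay":0,"az":0,"grip":1},{"x":0.15,"y":0.25,"z":9,"ax":0,"ay":0,"az":0,"grip":1},{"x":0.15,"y":0.25,"z":9.5,"ax":0,"ay":0,"az":0,"grip":1},{"x":0.15,"y":0.25,"z":9.5,"ax":0,"ay":0,"az":0,"grip":-1},{"x":0.15,"y":0.25,"z":9.5,"ax":0,"ay":0,"az":0,"grip":-1},{"x":0.15,"y":0.25,"z":9.5,"ax":0,"ay":0,"az":0,"grip":-1},{"x":0.15,"y":0.25,"z":9.5,"ax":0,"ay":0,"az":0,"grip":-1}]' --force 40

```text
clock: 9.65
tool_pos: [469.3, 269.1, 30.4]
ee_rot: [[-0.999, -0.035, 0.002], [-0.035, 0.999, 0.001], [-0.002, 0.001, -1.0]]
ft_force: [-0.9, -1.4, 6.5]
opening: 0.577
grip_force: 42.4
```

```bash
python3 go.py 469 267 28 92
```

```text
shift cm [0.03, -0.21, 0.24] az 0.0 | tilt 0.13 t 9.7 tcp [469.3, 269.1, 30.4] op 0.58 gf 42.4 F [-0.9, -1.4, 6.5] j7 1.0
```

>>> arm_command --motion '[{"x":0,"y":0,"z":-3,"ax":0,"ay":0,"az":0,"grip":-1},{"x":0,"y":0,"z":-7,"ax":0,"ay":0,"az":0,"grip":-1},{"x":0,"y":0,"z":-10,"ax":0,"ay":0,"az":0,"grip":-1},{"x":0,"y":0,"z":-10,"ax":0,"ay":0,"az":0,"grip":-1}]'

```text
clock: 10.05
tool_pos: [470.4, 270.6, 133.4]
ee_rot: [[-0.999, -0.036, 0.006], [-0.036, 0.999, 0.005], [-0.006, 0.004, -1.0]]
ft_force: [0.2, 0.8, -4.1]
opening: 0.575
grip_force: 44.6
```

```bash
python3 go.py 541.2 -61.6 125 95.8
```

```text
shift cm [-5.89, -33.45, 0.73] az -3.8 | tilt 0.45 t 10.1 tcp [470.4, 270.6, 133.4] op 0.58 gf 44.6 F [0.2, 0.8, -4.1] j7 1.0
```

>>> arm_command --motion '[{"x":-5.8,"y":-33.3,"z":0.3,"ax":0,"ay":0,"az":-3.8,"grip":-1},{"x":-5.8,"y":-33.3,"z":0.3,"ax":0,"ay":0,"az":-3.8,"grip":-1},{"x":-5.8,"y":-33.3,"z":0.3,"ax":0,"ay":0,"az":-3.8,"grip":-1},{"x":-5.8,"y":-33.3,"z":0.3,"ax":0,"ay":0,"az":-3.8,"grip":-1},{"x":-5.8,"y":-33.3,"z":0.3,"ax":0,"ay":0,"az":-3.8,"grip":-1},{"x":-5.8,"y":-33.3,"z":0.3,"ax":0,"ay":0,"az":-3.8,"grip":-1},{"x":-5.8,"y":-33.3,"z":0.3,"ax":0,"ay":0,"az":-3.8,"grip":-1},{"x":-5.8,"y":-33.3,"z":0.3,"ax":0,"ay":0,"az":-3.8,"grip":-1}]'

```text
clock: 10.85
tool_pos: [537.9, -69.0, 125.2]
ee_rot: [[-0.996, -0.093, -0.0], [-0.093, 0.996, -0.004], [0.001, -0.003, -1.0]]
ft_force: [-0.5, 0.9, -3.1]
opening: 0.574
grip_force: 44.5
```

>>> arm_command --motion '[{"x":0,"y":0,"z":2,"ax":0,"ay":0,"az":0,"grip":-1},{"x":0,"y":0,"z":5,"ax":0,"ay":0,"az":0,"grip":-1},{"x":0,"y":0,"z":6,"ax":0,"ay":0,"az":0,"grip":-1},{"x":0,"y":0,"z":6,"ax":0,"ay":0,"az":0,"grip":-1},{"x":0,"y":0,"z":6,"ax":0,"ay":0,"az":0,"grip":-1}]'

```text
clock: 11.35
tool_pos: [538.3, -61.4, 66.4]
ee_rot: [[-0.995, -0.102, -0.0], [-0.102, 0.995, 0.0], [0.0, 0.0, -1.0]]
ft_force: [-0.4, 0.2, -3.0]
opening: 0.573
grip_force: 44.5
```

```bash
python3 go.py 541.2 -61.6 40 95.8; python3 w.py - stone_c 541 -61.6 6 41
```

```text
shift cm [-0.29, -0.05, 2.64] az 0.1 | tilt 0.0 t 11.3 tcp [538.3, -61.4, 66.4] op 0.57 gf 44.5 F [-0.4, 0.2, -3.0] j7 1.72
stone_c [537.5 -61.3] 5.8 iou 0.89
```

>>> arm_command --motion '[{"x":-0.3,"y":0,"z":1,"ax":0,"ay":0,"az":0,"grip":-1},{"x":-0.3,"y":0,"z":1.8,"ax":0,"ay":0,"az":0,"grip":-1},{"x":-0.3,"y":0,"z":2.3,"ax":0,"ay":0,"az":0,"grip":-1},{"x":-0.3,"y":0,"z":2.6,"ax":0,"ay":0,"az":0,"grip":-1},{"x":-0.3,"y":0,"z":2.7,"ax":0,"ay":0,"az":0,"grip":-1},{"x":-0.3,"y":0,"z":2.75,"ax":0,"ay":0,"az":0,"grip":-1},{"x":-0.3,"y":0,"z":2.8,"ax":0,"ay":0,"az":0,"grip":-1},{"x":-0.3,"y":0,"z":2.8,"ax":0,"ay":0,"az":0,"grip":-1}]'

```text
clock: 12.25
tool_pos: [541.2, -61.3, 38.2]
ee_rot: [[-0.995, -0.102, 0.0], [-0.102, 0.995, 0.0], [-0.0, 0.0, -1.0]]
ft_force: [0.8, 0.3, -4.0]
opening: 0.573
grip_force: 44.6
```

```bash
python3 go.py 541.5 -61.6 36.8 95.8
```

```text
shift cm [-0.03, -0.03, 0.14] az 0.0 | tilt 0.02 t 12.2 tcp [541.2, -61.3, 38.2] op 0.57 gf 44.6 F [0.8, 0.3, -4.0] j7 1.73
```

>>> arm_command --motion '[{"x":0,"y":0,"z":0.05,"ax":0,"ay":0,"az":0,"grip":-1},{"x":0,"y":0,"z":0.1,"ax":0,"ay":0,"az":0,"grip":-1},{"x":0,"y":0,"z":0.14,"ax":0,"ay":0,"az":0,"grip":-1},{"x":0,"y":0,"z":0.14,"ax":0,"ay":0,"az":0,"grip":-1}]'

```text
clock: 12.65
tool_pos: [541.2, -61.3, 37.4]
ee_rot: [[-0.995, -0.102, 0.001], [-0.102, 0.995, 0.0], [-0.001, 0.0, -1.0]]
ft_force: [-3.5, 0.7, 7.5]
opening: 0.575
grip_force: 45.8
```

>>> arm_command --motion '[{"x":0,"y":0,"z":0,"ax":0,"ay":0,"az":0,"grip":0.4},{"x":0,"y":0,"z":0,"ax":0,"ay":0,"az":0,"grip":0.4},{"x":0,"y":0,"z":0,"ax":0,"ay":0,"az":0,"grip":0.4},{"x":0,"y":0,"z":-3,"ax":0,"ay":0,"az":0,"grip":0.4},{"x":0,"y":0,"z":-7,"ax":0,"ay":0,"az":0,"grip":1},{"x":0,"y":0,"z":-10.5,"ax":0,"ay":0,"az":0,"grip":1},{"x":0,"y":0,"z":-10.5,"ax":0,"ay":0,"az":0,"grip":1}]'

```text
clock: 13.35
tool_pos: [544.0, -61.5, 146.1]
ee_rot: [[-0.995, -0.102, 0.008], [-0.102, 0.995, -0.0], [-0.008, -0.001, -1.0]]
ft_force: [-0.3, -0.3, -0.5]
opening: 1.003
grip_force: 0.0
```

```bash
python3 w.py w4 stone_c 541 -61 6 7 plane_c 568 29 186 7; python3 go.py 486 -372 140 100
```

```text
stone_c [540.7 -61.1] 5.8 iou 0.98
plane_c [568.2  28.7] 185.5 iou 0.79
shift cm [8.62, -30.36, 0.12] az -4.2 | tilt 0.02 t 13.5 tcp [540.8, -61.2, 141.2] op 1.0 gf 0.0 F [-0.1, 0.3, -1.1] j7 1.72
```

View pics/w4.png

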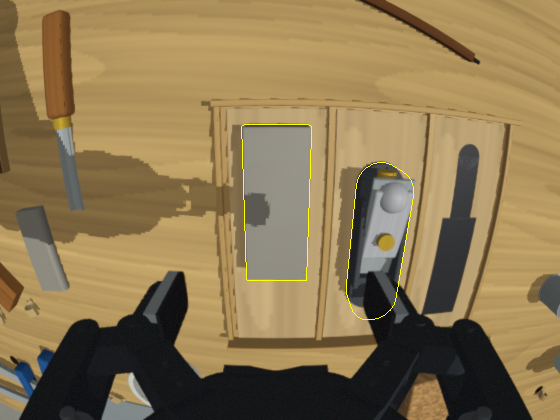

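The bench stone (px 277,203) covers its silhouette exactly. The strop is next.

>>> arm_command --motion '[{"x":8.6,"y":-30.3,"z":0,"ax":0,"ay":0,"az":-4.2,"grip":1},{"x":8.6,"y":-30.3,"z":0,"ax":0,"ay":0,"az":-4.2,"grip":1},{"x":8.6,"y":-30.3,"z":0,"ax":0,"ay":0,"az":-4.2,"grip":1},{"x":8.6,"y":-30.3,"z":0,"ax":0,"ay":0,"az":-4.2,"grip":1},{"x":8.6,"y":-30.3,"z":0,"ax":0,"ay":0,"az":-4.2,"grip":1},{"x":8.6,"y":-30.3,"z":0,"ax":0,"ay":0,"az":-4.2,"grip":1},{"x":8.6,"y":-30.3,"z":0,"ax":0,"ay":0,"az":-4.2,"grip":1},{"x":8.6,"y":-30.3,"z":0,"ax":0,"ay":0,"az":-4.2,"grip":1}]'

```text
clock: 14.3
tool_pos: [484.0, -374.5, 139.7]
ee_rot: [[-0.986, -0.169, -0.003], [-0.169, 0.986, -0.0], [0.003, 0.0, -1.0]]
ft_force: [-0.4, 0.7, 0.1]
opening: 0.998
grip_force: 0.0
```

>>> arm_command --motion '[{"x":0,"y":0,"z":0,"ax":0,"ay":0,"az":0,"grip":1}]'

```text
clock: 14.4
tool_pos: [486.2, -370.1, 140.1]
ee_rot: [[-0.985, -0.175, -0.002], [-0.175, 0.985, 0.002], [0.001, 0.002, -1.0]]
ft_force: [1.2, 1.6, -0.1]
opening: 1.002
grip_force: 0.0
```

```bash
python3 w.py w5 strop_c 486 -372 10 0 gouge_c 474 -262 8 0 slip_c 618 -306 8 0; python3 go.py 486 -372 28 100
```

```text
strop_c no mask
gouge_c [ 476.1 -259.6] 10.8 iou 0.77
slip_c no mask
shift cm [0.16, -0.24, 11.33] az 0.2 | tilt 0.06 t 14.6 tcp [487.2, -369.4, 141.3] op 1.0 gf 0.0 F [-0.6, -0.7, 0.5] j7 2.36
```

View pics/w5.png

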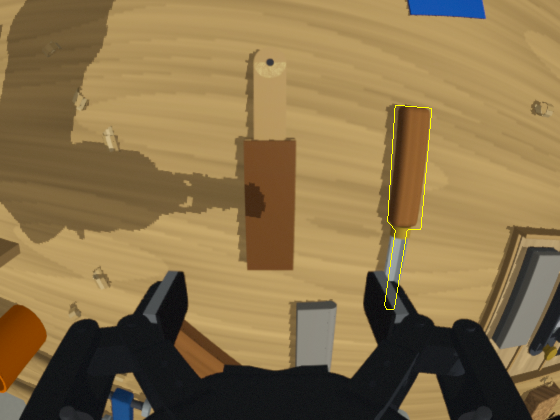

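The strop lies blade at px (270,205), handle up (towards the robot). The network missed it, so I'll place it from its four blade corners.

```bash
cat > px.py <<'E'
from h import *
def px2w(cam,uv,z):
    K=cam["intrinsics"];T=cam["world_to_cam"];out=[]
    for u,v in uv:
        d=np.array([(u-K[0,2])/K[0,0],(v-K[1,2])/K[1,1]]);
        if cam["fish"]: th=np.hypot(*d);r=np.r_[d/th*np.sin(th),np.cos(th)]
        else: r=np.r_[d,1]
        r=T[:3,:3].T@r;o=-T[:3,:3].T@T[:3,3];out.append(o+r*(z-o[2])/r[2])
    return np.array(out)
E
python3 - <<'E'
from px import *
cam=grab("wrist")
w=px2w(cam,[(246,140),(296.5,140),(294.5,269),(246.5,269)],16)
print(w.round(1),w.mean(0).round(1));d=(w[2]+w[3]-w[0]-w[1])/2;print(np.linalg.norm(d),np.degrees(np.arctan2(d[1],d[0])),np.linalg.norm(w[1]-w[0]))
E
python3 go.py 486 -372 28 100
```

```text
[[ 436.3 -400.4   16. ]
 [ 429.8 -363.5   16. ]
 [ 535.4 -344.    16. ]
 [ 542.7 -384.    16. ]] [ 486. -373.   16.]
107.52023311288492 9.605728092996046 37.52176191270286
shift cm [0.15, -0.2, 11.35] az 0.2 | tilt 0.04 t 14.7 tcp [487.1, -369.8, 141.5] op 1.0 gf 0.0 F [0.4, -0.3, 0.6] j7 2.36
```

>>> arm_command --motion '[{"x":0.15,"y":-0.3,"z":4.5,"ax":0,"ay":0,"az":0.2,"grip":1},{"x":0.15,"y":-0.3,"z":8.5,"ax":0,"ay":0,"az":0.2,"grip":1},{"x":0.15,"y":-0.3,"z":10.5,"ax":0,"ay":0,"az":0.2,"grip":1},{"x":0.15,"y":-0.3,"z":11.4,"ax":0,"ay":0,"az":0.2,"grip":1},{"x":0.15,"y":-0.3,"z":11.4,"ax":0,"ay":0,"az":0.2,"grip":-1},{"x":0.15,"y":-0.3,"z":11.4,"ax":0,"ay":0,"az":0.2,"grip":-1},{"x":0.15,"y":-0.3,"z":11.4,"ax":0,"ay":0,"az":0.2,"grip":-1},{"x":0.15,"y":-0.3,"z":11.4,"ax":0,"ay":0,"az":0.2,"grip":-1}]' --force 35

```text
clock: 15.45
tool_pos: [486.5, -375.2, 29.3]
ee_rot: [[-0.985, -0.171, 0.002], [-0.171, 0.985, -0.001], [-0.002, -0.002, -1.0]]
ft_force: [0.3, 0.7, 5.1]
opening: 0.453
grip_force: 35.2
```

```bash
python3 go.py 486 -372.8 27 100
```

```text
shift cm [0.0, 0.25, 0.23] az -0.2 | tilt 0.16 t 15.4 tcp [486.5, -375.2, 29.3] op 0.45 gf 35.2 F [0.3, 0.7, 5.1] j7 2.37
```

>>> arm_command --motion '[{"x":0,"y":0,"z":-3,"ax":0,"ay":0,"az":0,"grip":-1},{"x":0,"y":0,"z":-7,"ax":0,"ay":0,"az":0,"grip":-1},{"x":0,"y":0,"z":-10.5,"ax":0,"ay":0,"az":0,"grip":-1},{"x":0,"y":0,"z":-10.5,"ax":0,"ay":0,"az":0,"grip":-1}]'

```text
clock: 15.85
tool_pos: [488.1, -376.7, 138.6]
ee_rot: [[-0.985, -0.171, 0.008], [-0.171, 0.985, -0.005], [-0.007, -0.007, -1.0]]
ft_force: [0.0, -0.2, -0.3]
opening: 0.459
grip_force: 36.1
```

```bash
python3 go.py 595 119.3 125 95.8
```

```text
shift cm [-18.99, 47.06, 1.19] az 4.0 | tilt 0.56 t 15.8 tcp [488.1, -376.7, 138.6] op 0.46 gf 36.1 F [0.0, -0.2, -0.3] j7 2.36
```

>>> arm_command --motion '[{"x":-18.9,"y":46.8,"z":0,"ax":0,"ay":0,"az":4,"grip":-1},{"x":-18.9,"y":46.8,"z":0,"ax":0,"ay":0,"az":4,"grip":-1},{"x":-18.9,"y":46.8,"z":0,"ax":0,"ay":0,"az":4,"grip":-1},{"x":-18.9,"y":46.8,"z":0,"ax":0,"ay":0,"az":4,"grip":-1},{"x":-18.9,"y":46.8,"z":0,"ax":0,"ay":0,"az":4,"grip":-1},{"x":-18.9,"y":46.8,"z":0,"ax":0,"ay":0,"az":4,"grip":-1},{"x":-18.9,"y":46.8,"z":0,"ax":0,"ay":0,"az":4,"grip":-1},{"x":-18.9,"y":46.8,"z":0,"ax":0,"ay":0,"az":4,"grip":-1}]'

```text
clock: 16.65
tool_pos: [569.7, 18.3, 132.8]
ee_rot: [[-0.995, -0.102, 0.001], [-0.102, 0.995, 0.0], [-0.001, -0.0, -1.0]]
ft_force: [0.9, -0.1, -0.7]
opening: 0.455
grip_force: 36.1
```

>>> arm_command --motion '[{"x":0,"y":0,"z":0,"ax":0,"ay":0,"az":0,"grip":-1},{"x":0,"y":0,"z":0,"ax":0,"ay":0,"az":0,"grip":-1}]'

```text
clock: 16.85
tool_pos: [569.5, 18.3, 132.5]
ee_rot: [[-0.994, -0.106, 0.0], [-0.106, 0.994, 0.0], [-0.0, 0.0, -1.0]]
ft_force: [0.2, -1.0, -1.9]
opening: 0.452
grip_force: 36.1
```

```bash
python3 go.py 595 119.3 70 95.8
```

```text
shift cm [-3.6, 9.78, 6.25] az 0.3 | tilt 0.02 t 16.9 tcp [569.5, 18.3, 132.5] op 0.45 gf 36.1 F [0.2, -1.0, -1.9] j7 1.59
```

>>> arm_command --motion '[{"x":-3.6,"y":9.8,"z":0,"ax":0,"ay":0,"az":0.3,"grip":-1},{"x":-3.6,"y":9.8,"z":0,"ax":0,"ay":0,"az":0.3,"grip":-1},{"x":-3.6,"y":9.8,"z":0,"ax":0,"ay":0,"az":0.3,"grip":-1},{"x":-3.6,"y":9.8,"z":3,"ax":0,"ay":0,"az":0.3,"grip":-1},{"x":-3.6,"y":9.8,"z":6.2,"ax":0,"ay":0,"az":0.3,"grip":-1},{"x":-3.6,"y":9.8,"z":6.2,"ax":0,"ay":0,"az":0.3,"grip":-1},{"x":-3.6,"y":9.8,"z":6.2,"ax":0,"ay":0,"az":0.3,"grip":-1}]'

```text
clock: 17.55
tool_pos: [595.2, 115.9, 70.8]
ee_rot: [[-0.995, -0.095, -0.001], [-0.095, 0.995, -0.001], [0.001, -0.001, -1.0]]
ft_force: [-0.7, -0.4, -0.8]
opening: 0.459
grip_force: 36.1
```

```bash
python3 go.py 595 119.3 36 95.8;  python3 w.py w6 strop_c 594.4 119.3 5.8 41
```

```text
shift cm [-0.01, 0.34, 3.48] az -0.4 | tilt 0.09 t 17.6 tcp [595.2, 115.9, 70.8] op 0.46 gf 36.1 F [-0.7, -0.4, -0.8] j7 1.42
strop_c no mask
```

View pics/w6.png

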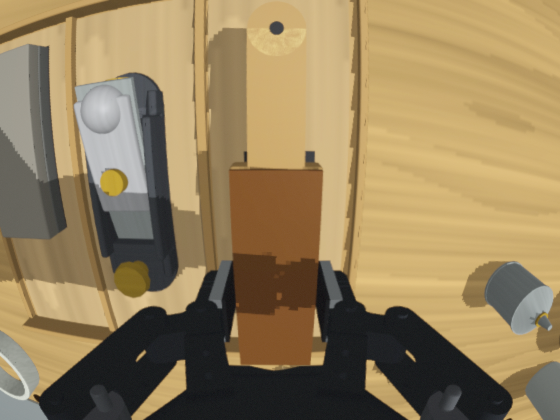

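The strop is straight over its bay, with the mark's shoulders showing evenly on both sides (px 246 and 311, 157). I lower it.

```bash
python3 - <<'E'
from px import *
cam=grab("wrist")
w=px2w(cam,[(230.5,169),(321.5,168.5)],58);print(w.round(1),"blade centre",(w.mean(0)[:2]+55*np.array([.995,.1])).round(1))
E
python3 go.py 595 119.3 36 95.8
```

```text
[[542.8  93.4  58. ]
 [539.1 130.6  58. ]] blade centre [595.7 117.5]
shift cm [0.15, 0.24, 3.64] az -0.3 | tilt 0.15 t 17.7 tcp [596.6, 117.1, 72.4] op 0.46 gf 36.1 F [-0.7, -0.1, -1.2] j7 1.42
```

>>> arm_command --motion '[{"x":0.12,"y":0.22,"z":1.5,"ax":0,"ay":0,"az":-0.3,"grip":-1},{"x":0.12,"y":0.22,"z":2.5,"ax":0,"ay":0,"az":-0.3,"grip":-1},{"x":0.12,"y":0.22,"z":3,"ax":0,"ay":0,"az":-0.3,"grip":-1},{"x":0.12,"y":0.22,"z":3.2,"ax":0,"ay":0,"az":-0.3,"grip":-1},{"x":0.12,"y":0.22,"z":3.3,"ax":0,"ay":0,"az":-0.3,"grip":-1},{"x":0.12,"y":0.22,"z":3.4,"ax":0,"ay":0,"az":-0.3,"grip":-1},{"x":0.12,"y":0.22,"z":3.4,"ax":0,"ay":0,"az":-0.3,"grip":-1}]'

```text
clock: 18.4
tool_pos: [594.2, 119.6, 36.8]
ee_rot: [[-0.995, -0.102, 0.0], [-0.102, 0.995, 0.0], [-0.0, 0.0, -1.0]]
ft_force: [0.1, -0.0, -0.4]
opening: 0.456
grip_force: 36.1
```

```bash
python3 go.py 595 119.3 36 95.8
```

```text
shift cm [-0.07, -0.04, 0.08] az 0.0 | tilt 0.02 t 18.4 tcp [594.2, 119.6, 36.8] op 0.46 gf 36.1 F [0.1, -0.0, -0.4] j7 1.43
```

>>> arm_command --motion '[{"x":-0.05,"y":0,"z":0.05,"ax":0,"ay":0,"az":0,"grip":-1},{"x":-0.05,"y":0,"z":0.1,"ax":0,"ay":0,"az":0,"grip":-1},{"x":-0.05,"y":0,"z":0.12,"ax":0,"ay":0,"az":0,"grip":-1},{"x":-0.05,"y":0,"z":0.12,"ax":0,"ay":0,"az":0,"grip":-1}]'

```text
clock: 18.8
tool_pos: [594.7, 119.7, 36.3]
ee_rot: [[-0.995, -0.102, 0.0], [-0.102, 0.995, 0.0], [-0.001, 0.0, -1.0]]
ft_force: [-1.7, 0.3, 7.8]
opening: 0.452
grip_force: 37.0
```

>>> arm_command --motion '[{"x":0,"y":0,"z":0,"ax":0,"ay":0,"az":0,"grip":0.3},{"x":0,"y":0,"z":0,"ax":0,"ay":0,"az":0,"grip":0.3},{"x":0,"y":0,"z":0,"ax":0,"ay":0,"az":0,"grip":0.3},{"x":0,"y":0,"z":-3,"ax":0,"ay":0,"az":0,"grip":0.3},{"x":0,"y":0,"z":-7,"ax":0,"ay":0,"az":0,"grip":1},{"x":0,"y":0,"z":-10.5,"ax":0,"ay":0,"az":0,"grip":1},{"x":0,"y":0,"z":-10.5,"ax":0,"ay":0,"az":0,"grip":1},{"x":0,"y":0,"z":-10.5,"ax":0,"ay":0,"az":0,"grip":1}]'

```text
clock: 19.6
tool_pos: [595.0, 119.8, 141.2]
ee_rot: [[-0.995, -0.102, 0.002], [-0.102, 0.995, 0.001], [-0.002, 0.0, -1.0]]
ft_force: [-0.6, 0.7, -1.3]
opening: 0.999
grip_force: 0.0
```

```bash
python3 w.py w7 strop_c 594.4 119.3 5.8 7;  python3 go.py 618 -306 145 97
```

```text
strop_c [594. 120.] 5.8 iou 0.95
shift cm [1.93, -42.57, -0.55] az -1.2 | tilt 0.09 t 19.7 tcp [593.8, 119.5, 139.4] op 1.0 gf 0.0 F [1.0, 0.5, -0.2] j7 1.42
```

View pics/w7.png

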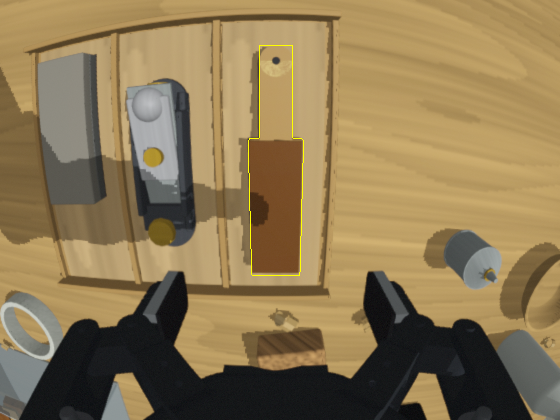

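The strop (px 276,160) covers its mark fully. The slip stone is next.

>>> arm_command --motion '[{"x":1.9,"y":-42.6,"z":-0.5,"ax":0,"ay":0,"az":-1.2,"grip":1},{"x":1.9,"y":-42.6,"z":-0.5,"ax":0,"ay":0,"az":-1.2,"grip":1},{"x":1.9,"y":-42.6,"z":-0.5,"ax":0,"ay":0,"az":-1.2,"grip":1},{"x":1.9,"y":-42.6,"z":-0.5,"ax":0,"ay":0,"az":-1.2,"grip":1},{"x":1.9,"y":-42.6,"z":-0.5,"ax":0,"ay":0,"az":-1.2,"grip":1},{"x":1.9,"y":-42.6,"z":-0.5,"ax":0,"ay":0,"az":-1.2,"grip":1},{"x":1.9,"y":-42.6,"z":-0.5,"ax":0,"ay":0,"az":-1.2,"grip":1},{"x":1.9,"y":-42.6,"z":-0.5,"ax":0,"ay":0,"az":-1.2,"grip":1}]'

```text
clock: 20.5
tool_pos: [616.5, -281.4, 143.3]
ee_rot: [[-0.992, -0.123, -0.002], [-0.123, 0.992, 0.001], [0.002, 0.001, -1.0]]
ft_force: [0.9, 0.5, -0.1]
opening: 0.997
grip_force: 0.0
```

>>> arm_command --motion '[{"x":0,"y":-3,"z":0,"ax":0,"ay":0,"az":0,"grip":1},{"x":0,"y":-3,"z":0,"ax":0,"ay":0,"az":0,"grip":1},{"x":0,"y":-3,"z":0,"ax":0,"ay":0,"az":0,"grip":1}]'

```text
clock: 20.8
tool_pos: [620.2, -309.8, 143.1]
ee_rot: [[-0.993, -0.121, -0.003], [-0.121, 0.993, 0.001], [0.002, 0.002, -1.0]]
ft_force: [0.8, 0.0, -1.1]
opening: 1.002
grip_force: 0.0
```

```bash
python3 w.py w8 slip_c 618 -306 7 0;  python3 go.py 618 -306 27 97
```

```text
slip_c [ 620.1 -305.6] 11.4 iou 0.95
shift cm [0.27, 0.16, 11.69] az 0.1 | tilt 0.14 t 20.9 tcp [621.1, -307.5, 143.9] op 1.0 gf 0.0 F [-0.7, 0.1, 0.1] j7 2.13
```

View pics/w8.png

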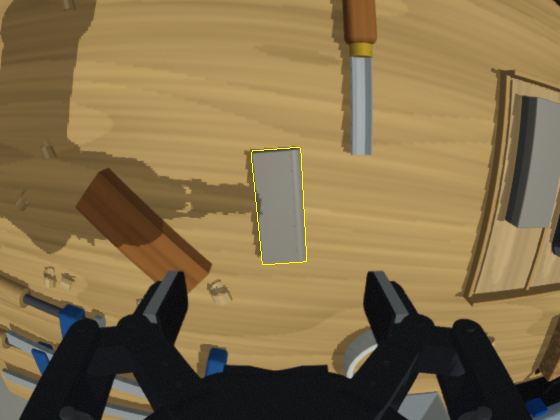

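>>> arm_command --motion '[{"x":0.08,"y":0.2,"z":4,"ax":0,"ay":0,"az":-4.3,"grip":1},{"x":0.08,"y":0.2,"z":8,"ax":0,"ay":0,"az":-4.3,"grip":1},{"x":0.08,"y":0.2,"z":10.5,"ax":0,"ay":0,"az":-4.3,"grip":1},{"x":0.08,"y":0.2,"z":11.5,"ax":0,"ay":0,"az":-4.3,"grip":1},{"x":0.08,"y":0.2,"z":11.7,"ax":0,"ay":0,"az":-4.3,"grip":0.3},{"x":0.08,"y":0.2,"z":11.7,"ax":0,"ay":0,"az":-4.3,"grip":0.3},{"x":0.08,"y":0.2,"z":11.7,"ax":0,"ay":0,"az":-4.3,"grip":0.3}]' --force 30

```text
clock: 21.6
tool_pos: [621.3, -307.8, 29.9]
ee_rot: [[-0.98, -0.197, 0.002], [-0.197, 0.98, -0.001], [-0.002, -0.001, -1.0]]
ft_force: [0.4, -0.1, 0.7]
opening: 0.648
grip_force: 0.0
```

```bash
python3 go.py 620 -305.6 27.5 101.4
```

```text
shift cm [0.08, 0.24, 0.24] az -0.0 | tilt 0.15 t 21.6 tcp [621.3, -307.8, 29.9] op 0.65 gf 0.0 F [0.4, -0.1, 0.7] j7 2.2
```

>>> arm_command --motion '[{"x":0.08,"y":0.2,"z":0.22,"ax":0,"ay":0,"az":0,"grip":0.3},{"x":0.08,"y":0.2,"z":0.22,"ax":0,"ay":0,"az":0,"grip":-1},{"x":0.08,"y":0.2,"z":0.22,"ax":0,"ay":0,"az":0,"grip":-1},{"x":0.08,"y":0.2,"z":0.22,"ax":0,"ay":0,"az":0,"grip":-1},{"x":0.08,"y":0.2,"z":0.22,"ax":0,"ay":0,"az":0,"grip":-1}]'

```text
clock: 22.1
tool_pos: [619.2, -305.8, 26.7]
ee_rot: [[-0.98, -0.197, 0.001], [-0.197, 0.98, -0.0], [-0.001, -0.0, -1.0]]
ft_force: [-1.0, 0.9, 6.1]
opening: 0.432
grip_force: 30.1
```

>>> arm_command --motion '[{"x":0,"y":0,"z":-3,"ax":0,"ay":0,"az":0,"grip":-1},{"x":0,"y":0,"z":-7,"ax":0,"ay":0,"az":0,"grip":-1},{"x":0,"y":0,"z":-10,"ax":0,"ay":0,"az":0,"grip":-1},{"x":0,"y":0,"z":-10,"ax":0,"ay":0,"az":0,"grip":-1}]'

```text
clock: 22.5
tool_pos: [621.4, -307.1, 131.0]
ee_rot: [[-0.981, -0.196, 0.007], [-0.196, 0.981, -0.003], [-0.007, -0.005, -1.0]]
ft_force: [0.0, -0.8, -0.3]
opening: 0.434
grip_force: 30.8
```

```bash
python3 go.py 541 -61.3 125 95.8; python3 w.py w9 slip_c 620 -305.6 11.4 100
```

```text
shift cm [3.06, 25.69, 0.46] az 5.5 | tilt 0.46 t 22.5 tcp [621.4, -307.1, 131.0] op 0.43 gf 30.8 F [0.0, -0.8, -0.3] j7 2.19
slip_c no mask
```

View pics/w9.png

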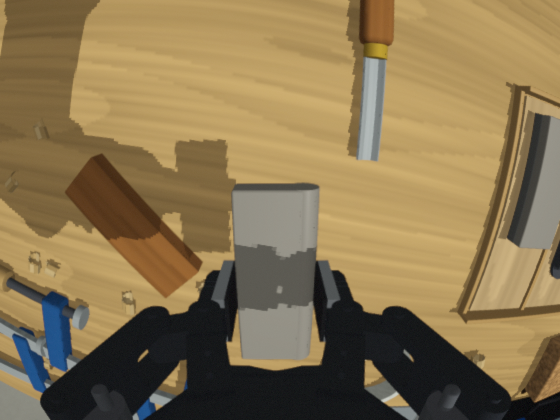

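The slip stone (px 277,270) is held straight. I carry it over the bench stone.

>>> arm_command --motion '[{"x":3,"y":25.6,"z":0,"ax":0,"ay":0,"az":5.5,"grip":-1},{"x":3,"y":25.6,"z":0,"ax":0,"ay":0,"az":5.5,"grip":-1},{"x":3,"y":25.6,"z":0,"ax":0,"ay":0,"az":5.5,"grip":-1},{"x":3,"y":25.6,"z":0,"ax":0,"ay":0,"az":5.5,"grip":-1},{"x":3,"y":25.6,"z":0,"ax":0,"ay":0,"az":5.5,"grip":-1},{"x":3,"y":25.6,"z":0,"ax":0,"ay":0,"az":5.5,"grip":-1},{"x":3,"y":25.6,"z":3,"ax":0,"ay":0,"az":5.5,"grip":-1},{"x":3,"y":25.6,"z":4,"ax":0,"ay":0,"az":5.5,"grip":-1}]'

```text
clock: 23.4
tool_pos: [537.2, -60.2, 83.2]
ee_rot: [[-0.995, -0.103, -0.004], [-0.103, 0.995, 0.0], [0.004, 0.0, -1.0]]
ft_force: [-0.2, -0.9, -0.9]
opening: 0.432
grip_force: 30.7
```

>>> arm_command --motion '[{"x":0,"y":0,"z":0,"ax":0,"ay":0,"az":0,"grip":-1},{"x":0,"y":0,"z":0,"ax":0,"ay":0,"az":0,"grip":-1}]'

```text
clock: 23.6
tool_pos: [539.0, -61.5, 85.7]
ee_rot: [[-0.995, -0.101, -0.001], [-0.101, 0.995, -0.0], [0.001, -0.0, -1.0]]
ft_force: [-0.1, 0.3, -0.3]
opening: 0.434
grip_force: 30.7
```

```bash
python3 w.py w10 slip_c 541 -61.3 5.8 63; python3 go.py 541 -61.3 57 95.8
```

```text
slip_c [538.5 -62. ] 5.8 iou 0.92
shift cm [-0.13, -0.01, 2.95] az -0.0 | tilt 0.05 t 23.7 tcp [539.7, -61.3, 86.5] op 0.43 gf 30.7 F [-0.4, 0.2, -1.0] j7 1.74
```

View pics/w10.png

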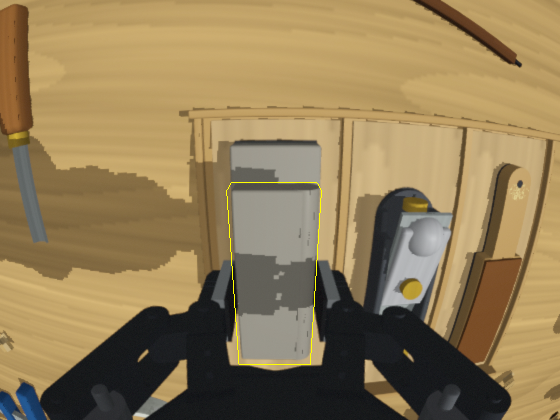

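```bash
python3 - <<'E'
from px import *
cam=grab("wrist")
w=px2w(cam,[(233,190),(318,188)],85.9-26.7+14);s=px2w(cam,[(231.5,146.5),(320,145.5)],29)
t=np.array([.995,.101]);print(w.round(1),s.round(1));print("slip c",(w.mean(0)[:2]+47.5*t).round(1),"stone c",(s.mean(0)[:2]+62.5*t).round(1))
E
python3 go.py 541 -61.3 57 95.8
```

```text
[[494.7 -83.2  73.2]
 [490.3 -48.3  73.2]] [[482.9 -90.5  29. ]
 [477.6 -43.2  29. ]]
slip c [539.7 -61. ] stone c [542.4 -60.6]
shift cm [-0.12, -0.02, 2.96] az -0.0 | tilt 0.06 t 23.8 tcp [539.7, -61.2, 86.6] op 0.43 gf 30.7 F [-0.3, 0.3, -1.4] j7 1.74
```

>>> arm_command --motion '[{"x":-0.22,"y":0,"z":1,"ax":0,"ay":0,"az":0,"grip":-1},{"x":-0.22,"y":0,"z":1.8,"ax":0,"ay":0,"az":0,"grip":-1},{"x":-0.22,"y":0,"z":2.3,"ax":0,"ay":0,"az":0,"grip":-1},{"x":-0.22,"y":0,"z":2.55,"ax":0,"ay":0,"az":0,"grip":-1},{"x":-0.22,"y":0,"z":2.65,"ax":0,"ay":0,"az":0,"grip":-1},{"x":-0.22,"y":0,"z":2.7,"ax":0,"ay":0,"az":0,"grip":-1},{"x":-0.22,"y":0,"z":2.7,"ax":0,"ay":0,"az":0,"grip":-1}]'

```text
clock: 24.45
tool_pos: [541.4, -60.4, 59.0]
ee_rot: [[-0.995, -0.102, 0.0], [-0.102, 0.995, 0.0], [-0.0, 0.0, -1.0]]
ft_force: [0.2, -0.1, -0.8]
opening: 0.431
grip_force: 30.8
```

```bash
python3 go.py 541.7 -61.2 56 95.8
```

```text
shift cm [-0.02, -0.08, 0.3] az 0.0 | tilt 0.01 t 24.4 tcp [541.4, -60.4, 59.0] op 0.43 gf 30.8 F [0.2, -0.1, -0.8] j7 1.74
```

>>> arm_command --motion '[{"x":0,"y":-0.05,"z":0.1,"ax":0,"ay":0,"az":0,"grip":-1},{"x":0,"y":-0.05,"z":0.15,"ax":0,"ay":0,"az":0,"grip":-1},{"x":0,"y":-0.05,"z":0.2,"ax":0,"ay":0,"az":0,"grip":-1},{"x":0,"y":-0.05,"z":0.22,"ax":0,"ay":0,"az":0,"grip":-1},{"x":0,"y":-0.05,"z":0.22,"ax":0,"ay":0,"az":0,"grip":-1}]'

```text
clock: 24.95
tool_pos: [541.5, -60.9, 56.7]
ee_rot: [[-0.995, -0.102, 0.0], [-0.102, 0.995, 0.0], [-0.0, 0.0, -1.0]]
ft_force: [-0.8, 0.4, -0.4]
opening: 0.435
grip_force: 30.8
```

>>> arm_command --motion '[{"x":0,"y":0,"z":0.04,"ax":0,"ay":0,"az":0,"grip":-1},{"x":0,"y":0,"z":0.08,"ax":0,"ay":0,"az":0,"grip":-1},{"x":0,"y":0,"z":0.08,"ax":0,"ay":0,"az":0,"grip":-1}]'

```text
clock: 25.25
tool_pos: [541.4, -60.9, 55.9]
ee_rot: [[-0.995, -0.102, -0.0], [-0.102, 0.995, 0.0], [0.0, 0.0, -1.0]]
ft_force: [-0.1, -0.5, -0.8]
opening: 0.43
grip_force: 30.8
```

>>> arm_command --motion '[{"x":0,"y":0,"z":0.04,"ax":0,"ay":0,"az":0,"grip":-1},{"x":0,"y":0,"z":0.08,"ax":0,"ay":0,"az":0,"grip":-1},{"x":0,"y":0,"z":0.08,"ax":0,"ay":0,"az":0,"grip":-1}]'

```text
clock: 25.55
tool_pos: [541.5, -60.9, 55.6]
ee_rot: [[-0.995, -0.102, 0.0], [-0.102, 0.995, 0.0], [-0.0, 0.0, -1.0]]
ft_force: [-2.3, 0.2, 6.8]
opening: 0.434
grip_force: 31.6
```

>>> arm_command --motion '[{"x":0,"y":0,"z":0,"ax":0,"ay":0,"az":0,"grip":0.3},{"x":0,"y":0,"z":0,"ax":0,"ay":0,"az":0,"grip":0.3},{"x":0,"y":0,"z":0,"ax":0,"ay":0,"az":0,"grip":0.3},{"x":0,"y":0,"z":-3,"ax":0,"ay":0,"az":0,"grip":0.3},{"x":0,"y":0,"z":-6,"ax":0,"ay":0,"az":0,"grip":1},{"x":0,"y":0,"z":-9,"ax":0,"ay":0,"az":0,"grip":1},{"x":0,"y":0,"z":-9,"ax":0,"ay":0,"az":0,"grip":1},{"x":0,"y":0,"z":-9,"ax":0,"ay":0,"az":0,"grip":1}]'

```text
clock: 26.35
tool_pos: [541.8, -60.9, 145.6]
ee_rot: [[-0.995, -0.102, 0.002], [-0.102, 0.995, 0.0], [-0.002, -0.0, -1.0]]
ft_force: [0.3, 0.3, -1.0]
opening: 1.001
grip_force: 0.0
```

```bash
python3 w.py w11 slip_c 541 -61.3 5.8 29 stone_c 541 -61.3 5.8 7; python3 go.py 620.5 309 150 95.8
```

```text
slip_c no mask
stone_c no mask
shift cm [-11.71, 35.98, -0.61] az 0.0 | tilt 0.11 t 26.5 tcp [540.7, -60.9, 144.0] op 1.0 gf 0.0 F [0.7, -0.4, -0.6] j7 1.73
```

View pics/w11.png

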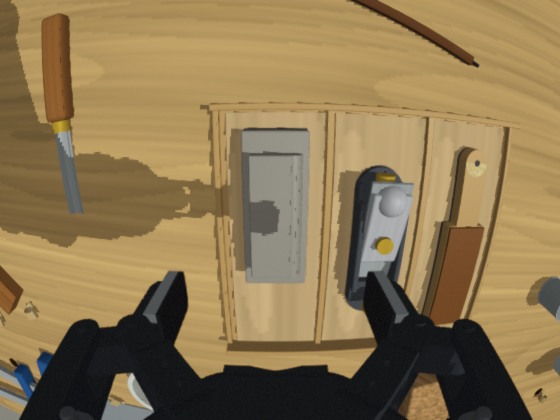

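The slip stone (px 275,217) lies on the bench stone (px 277,205). I'll check the centring numerically.

Run:
```python
from px import *
cam=grab("wrist"); cv2.imwrite("pics/w12.png",cv2.resize(cam["frame"][120:300,225:325,::-1],(430,774)[0:2] if 0 else (333,600),interpolation=cv2.INTER_CUBIC))
t=np.array([.995,.102]);n=np.array([-.102,.995])
s=px2w(cam,[(243,130),(309,129),(306,282),(247,282)],29)[:,:2]
w=px2w(cam,[(249,155),(301,154),(302,278),(251,278)],43)[:,:2]
for q in(s,w): print((q@t).round(1),(q@n).round(1),q.mean(0).round(1))
```

```text
[467.7 467.  590.3 590.2] [-138.3  -91.6  -90.1 -138.9] [537.6 -60.2]
[483.7 483.  578.2 578.1] [-133.2  -98.1  -94.9 -134.3] [539.6 -60.4]
```

View pics/w12.png

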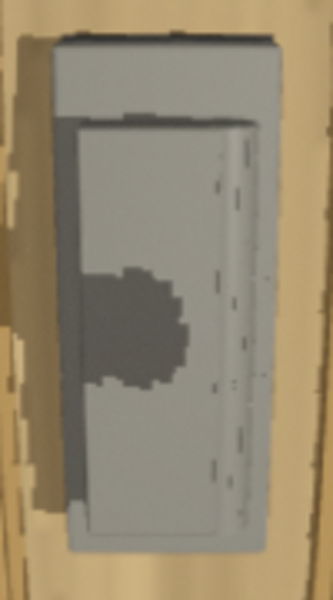

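The slip stone is centred to within about 2 mm. The oil can is next.

>>> arm_command --motion '[{"x":-11.7,"y":36,"z":-0.5,"ax":0,"ay":0,"az":0,"grip":1},{"x":-11.7,"y":36,"z":-0.5,"ax":0,"ay":0,"az":0,"grip":1},{"x":-11.7,"y":36,"z":-0.5,"ax":0,"ay":0,"az":0,"grip":1},{"x":-11.7,"y":36,"z":-0.5,"ax":0,"ay":0,"az":0,"grip":1},{"x":-11.7,"y":36,"z":-0.5,"ax":0,"ay":0,"az":0,"grip":1},{"x":-11.7,"y":36,"z":-0.5,"ax":0,"ay":0,"az":0,"grip":1},{"x":-11.7,"y":36,"z":-0.5,"ax":0,"ay":0,"az":0,"grip":1},{"x":-11.7,"y":36,"z":-0.5,"ax":0,"ay":0,"az":0,"grip":1}]'

```text
clock: 27.35
tool_pos: [620.0, 314.5, 148.7]
ee_rot: [[-0.994, -0.106, -0.002], [-0.106, 0.994, 0.002], [0.002, 0.002, -1.0]]
ft_force: [0.5, -0.8, 0.5]
opening: 1.0
grip_force: 0.0
```

>>> arm_command --motion '[{"x":0,"y":0,"z":0,"ax":0,"ay":0,"az":0,"grip":1},{"x":0,"y":0,"z":0,"ax":0,"ay":0,"az":0,"grip":1}]'

```text
clock: 27.55
tool_pos: [620.5, 309.2, 148.6]
ee_rot: [[-0.995, -0.103, -0.002], [-0.103, 0.995, -0.001], [0.002, -0.001, -1.0]]
ft_force: [-0.4, -1.2, 0.5]
opening: 1.003
grip_force: 0.0
```

```bash
python3 w.py w13 can_c 620.5 309 0 0; python3 go.py 620.5 309 38 95.8
```

```text
can_c [621.8 309.1] -1.8 iou 0.97
shift cm [0.04, 0.22, 11.13] az -0.1 | tilt 0.12 t 27.6 tcp [621.2, 307.1, 149.3] op 1.0 gf 0.0 F [-0.2, -0.8, 1.0] j7 1.17
```

View pics/w13.png

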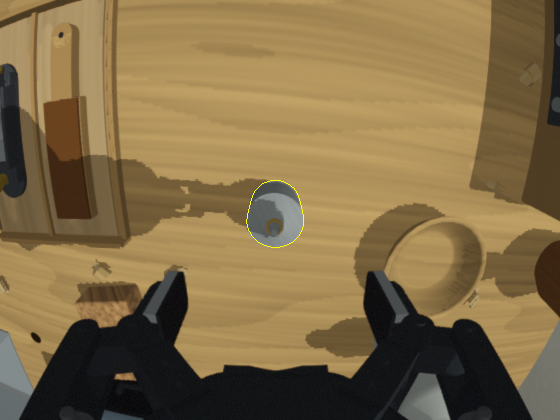

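>>> arm_command --motion '[{"x":-0.08,"y":0.15,"z":4,"ax":0,"ay":0,"az":0,"grip":1},{"x":-0.08,"y":0.15,"z":8,"ax":0,"ay":0,"az":0,"grip":1},{"x":-0.08,"y":0.15,"z":10.5,"ax":0,"ay":0,"az":0,"grip":1},{"x":-0.08,"y":0.15,"z":11.2,"ax":0,"ay":0,"az":0,"grip":1},{"x":-0.08,"y":0.15,"z":11.2,"ax":0,"ay":0,"az":0,"grip":-1},{"x":-0.08,"y":0.15,"z":11.2,"ax":0,"ay":0,"az":0,"grip":-1},{"x":-0.08,"y":0.15,"z":11.2,"ax":0,"ay":0,"az":0,"grip":-1},{"x":-0.08,"y":0.15,"z":11.2,"ax":0,"ay":0,"az":0,"grip":-1}]' --force 30

```text
clock: 28.45
tool_pos: [623.0, 311.0, 40.3]
ee_rot: [[-0.995, -0.102, 0.003], [-0.102, 0.995, 0.001], [-0.003, 0.001, -1.0]]
ft_force: [-1.7, -1.3, 7.2]
opening: 0.482
grip_force: 30.3
```

>>> arm_command --motion '[{"x":0,"y":0,"z":0,"ax":0,"ay":0,"az":0,"grip":-1},{"x":0,"y":0,"z":-3,"ax":0,"ay":0,"az":0,"grip":-1},{"x":0,"y":0,"z":-7,"ax":0,"ay":0,"az":0,"grip":-1},{"x":0,"y":0,"z":-10,"ax":0,"ay":0,"az":0,"grip":-1},{"x":0,"y":0,"z":-10,"ax":0,"ay":0,"az":0,"grip":-1}]'

```text
clock: 28.95
tool_pos: [624.6, 312.2, 144.3]
ee_rot: [[-0.995, -0.102, 0.008], [-0.102, 0.995, 0.005], [-0.009, 0.004, -1.0]]
ft_force: [0.7, -0.3, -1.1]
opening: 0.478
grip_force: 31.0
```

```bash
python3 go.py 646.7 -50.7 130 95.8
```

```text
shift cm [1.5, -36.33, 1.28] az 0.0 | tilt 0.55 t 28.9 tcp [624.6, 312.2, 144.3] op 0.48 gf 31.0 F [0.7, -0.3, -1.1] j7 1.16
```

>>> arm_command --motion '[{"x":1.6,"y":-36.2,"z":0,"ax":0,"ay":0,"az":0,"grip":-1},{"x":1.6,"y":-36.2,"z":0,"ax":0,"ay":0,"az":0,"grip":-1},{"x":1.6,"y":-36.2,"z":0,"ax":0,"ay":0,"az":0,"grip":-1},{"x":1.6,"y":-36.2,"z":0,"ax":0,"ay":0,"az":0,"grip":-1},{"x":1.6,"y":-36.2,"z":0,"ax":0,"ay":0,"az":0,"grip":-1},{"x":1.6,"y":-36.2,"z":0,"ax":0,"ay":0,"az":0,"grip":-1},{"x":1.6,"y":-36.2,"z":0,"ax":0,"ay":0,"az":0,"grip":-1},{"x":1.6,"y":-36.2,"z":0,"ax":0,"ay":0,"az":0,"grip":-1}]'

```text
clock: 29.75
tool_pos: [642.2, -60.0, 138.3]
ee_rot: [[-0.996, -0.093, 0.0], [-0.093, 0.996, -0.005], [0.0, -0.005, -1.0]]
ft_force: [-0.1, -0.1, -0.4]
opening: 0.475
grip_force: 31.0
```

>>> arm_command --motion '[{"x":0,"y":0,"z":0,"ax":0,"ay":0,"az":0,"grip":-1},{"x":0,"y":0,"z":0,"ax":0,"ay":0,"az":0,"grip":-1},{"x":0,"y":0,"z":3,"ax":0,"ay":0,"az":0,"grip":-1},{"x":0,"y":0,"z":5,"ax":0,"ay":0,"az":0,"grip":-1},{"x":0,"y":0,"z":5,"ax":0,"ay":0,"az":0,"grip":-1},{"x":0,"y":0,"z":5,"ax":0,"ay":0,"az":0,"grip":-1}]'

```text
clock: 30.35
tool_pos: [642.8, -49.2, 88.3]
ee_rot: [[-0.995, -0.104, -0.0], [-0.104, 0.995, 0.001], [0.0, 0.001, -1.0]]
ft_force: [0.9, 0.0, -0.8]
opening: 0.477
grip_force: 31.0
```

```bash
python3 go.py 646.7 -50.7 47 95.8; python3 w.py - can_c 646.7 -50.7 0 49
```

```text
shift cm [-0.37, -0.2, 4.13] az 0.2 | tilt 0.05 t 30.4 tcp [642.8, -49.2, 88.3] op 0.48 gf 31.0 F [0.9, 0.0, -0.8] j7 1.71
can_c [640.5 -49.3] 4.3 iou 0.98
```

>>> arm_command --motion '[{"x":-0.5,"y":-0.15,"z":1.5,"ax":0,"ay":0,"az":0,"grip":-1},{"x":-0.5,"y":-0.15,"z":2.7,"ax":0,"ay":0,"az":0,"grip":-1},{"x":-0.5,"y":-0.15,"z":3.4,"ax":0,"ay":0,"az":0,"grip":-1},{"x":-0.5,"y":-0.15,"z":3.7,"ax":0,"ay":0,"az":0,"grip":-1},{"x":-0.5,"y":-0.15,"z":3.85,"ax":0,"ay":0,"az":0,"grip":-1},{"x":-0.5,"y":-0.15,"z":3.95,"ax":0,"ay":0,"az":0,"grip":-1},{"x":-0.5,"y":-0.15,"z":3.95,"ax":0,"ay":0,"az":0,"grip":-1}]'

```text
clock: 31.15
tool_pos: [648.0, -52.1, 48.8]
ee_rot: [[-0.995, -0.102, 0.0], [-0.102, 0.995, 0.0], [-0.0, 0.0, -1.0]]
ft_force: [0.6, 0.4, -0.9]
opening: 0.477
grip_force: 31.0
```

>>> arm_command --motion '[{"x":0,"y":0,"z":0.04,"ax":0,"ay":0,"az":0,"grip":-1},{"x":0,"y":0,"z":0.08,"ax":0,"ay":0,"az":0,"grip":-1},{"x":0,"y":0,"z":0.08,"ax":0,"ay":0,"az":0,"grip":-1}]'

```text
clock: 31.45
tool_pos: [647.9, -52.0, 48.0]
ee_rot: [[-0.995, -0.102, 0.0], [-0.102, 0.995, 0.0], [-0.0, 0.0, -1.0]]
ft_force: [-0.2, -0.1, -0.9]
opening: 0.476
grip_force: 31.0
```

>>> arm_command --motion '[{"x":0,"y":0,"z":0.04,"ax":0,"ay":0,"az":0,"grip":-1},{"x":0,"y":0,"z":0.08,"ax":0,"ay":0,"az":0,"grip":-1},{"x":0,"y":0,"z":0.08,"ax":0,"ay":0,"az":0,"grip":-1}]'

```text
clock: 31.75
tool_pos: [647.9, -52.0, 47.3]
ee_rot: [[-0.995, -0.102, 0.0], [-0.102, 0.995, 0.0], [-0.0, 0.0, -1.0]]
ft_force: [-2.0, 0.6, 2.4]
opening: 0.481
grip_force: 31.4
```

>>> arm_command --motion '[{"x":0,"y":0,"z":0,"ax":0,"ay":0,"az":0,"grip":0.3},{"x":0,"y":0,"z":0,"ax":0,"ay":0,"az":0,"grip":0.3},{"x":0,"y":0,"z":0,"ax":0,"ay":0,"az":0,"grip":0.3},{"x":0,"y":0,"z":-3,"ax":0,"ay":0,"az":0,"grip":0.3},{"x":0,"y":0,"z":-7,"ax":0,"ay":0,"az":0,"grip":0.5},{"x":0,"y":0,"z":-12,"ax":0,"ay":0,"az":0,"grip":1},{"x":0,"y":0,"z":-15,"ax":0,"ay":0,"az":0,"grip":1},{"x":0,"y":0,"z":-15,"ax":0,"ay":0,"az":0,"grip":1}]'

```text
clock: 32.55
tool_pos: [650.6, -52.3, 202.4]
ee_rot: [[-0.995, -0.102, 0.009], [-0.102, 0.995, -0.0], [-0.009, -0.001, -1.0]]
ft_force: [0.7, -0.7, -0.3]
opening: 1.001
grip_force: 0.0
```

```bash
python3 w.py - can_c 646.7 -50.7 0 7
python3 - <<'E'
from h import *
c=viewer.camera("scene")["frame"][180:345,150:350,::-1]
cv2.imwrite("pics/final.png",cv2.resize(c,(720,594),interpolation=cv2.INTER_CUBIC))
E
```

```text
can_c [646.5 -51.9] -0.8 iou 0.97
```

View pics/final.png

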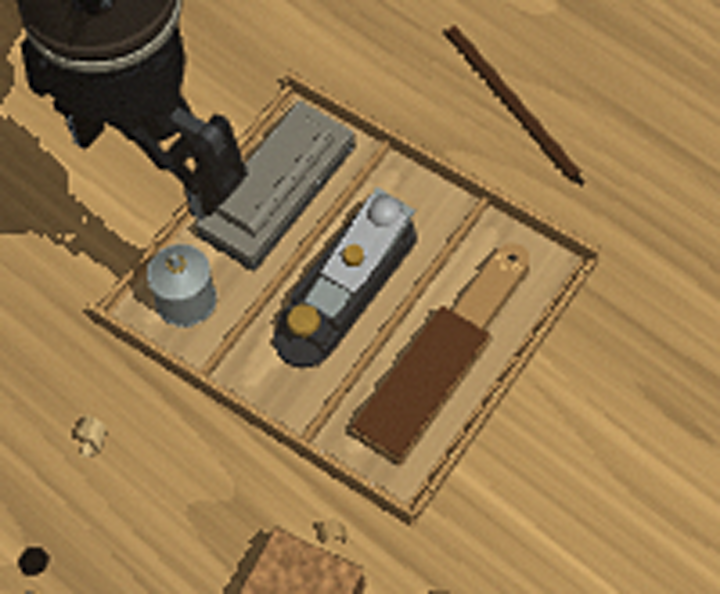

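The picture shows everything in place: can upright (px 180,285), slip on stone (px 270,190), plane (px 345,280) and strop (px 440,355). The gripper is clear of all of it, so I hand the job in.

```bash
python3 -c "
from rig import env;print(env.job_done())"
```

```text
the job is handed in; nothing more can be done
None
```

The tray is set out as asked and handed in at about 33 s: the plane, bench stone and strop cover their silhouettes, the slip stone is within about 2 mm of centre on the bench stone, the oil can stands upright behind it, and I did not touch the gouge.

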